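# Fit the selector knob to the cable tester and snap its retaining cap home

### The arm

A 6-joint arm with a two-finger parallel gripper is mounted at the origin on the work surface. World frame = base frame: x ahead of the robot, y to its left, z up, the work surface at z = 0. Lengths are in mm, angles in rad, forces in N, time in s.
With the tool pointing down it reaches from about 375 to 900 mm from the base axis. Payload 3.1 kg.
Tool frame: the origin (TCP) lies midway between the tips of the shut fingers; the grasp point (between the pads) lies 19 mm behind it; z points along the fingers, y is the line along which they close (so a half turn about z gives the same grasp; the last joint's range is limited). The gripper opens to 85 mm and grips with 20 to 120 N. Pads are 22 mm wide; open, the fingers measure 114 mm over their backs; the gripper's body (76 mm by 85 mm) begins 54 mm behind the grasp point. The pads swing forward as they close: fully open they stand 13 mm farther back than shut.
Start: joints at [0.967, 0.527, 1.433, -0, 1.181, -0.178], TCP at [258.114, 569.187, 231.31] pointing down, gripper open.
Joint ranges: [-3.08, 3.08], [-0.75, 2.2], [0.22, 2.44], [-1.43, 4.57], [0, 2.65], [-2.85, 2.85]. Speed limits (rad/s): [2.79, 2.79, 3.14, 3.14, 3.14, 3.14].

### API

Orientations are given as a unit quaternion [x, y, z, w].
In Python, from bench import env gives the robot as it stands.
- The arm moves only by the shell command python3 -m handwheel 'ROWS' [FORCE]. ROWS is JSON, a list that holds one entry, the list of rows, each a list of 7 numbers: the shift along the tool's x, y, z in cm, then the turn, a rotation vector about the tool's x, y, z in degrees, then the finger opening in cm, from 0 to 8.54. A call has 1 to 5 rows; each row shifts and turns the commanded pose from where the row before left it, along the tool's axes as they then stand; what a row does not reach is not made up. A row lasts 1/12 s, in which the tool goes at most 41.7 mm and 7.16 degrees, less where a joint would pass 70% of its speed; a pose out of reach is approached as far as the arm can. A call is refused whole if a number of a shift passes 4.17 or a number of a turn 7.16, either way. A call with a gripper value outside its range is refused whole. The fingers move at their own pace and stop on an object; FORCE is the grip in N (left out, the last holds). Time passes only in rows, so rows that do not move let the fingers close. It gives the time, the measured TCP pose, the force, the opening and the grip force at its end, in the units of the state.
- env.sense(): the state, without advancing time (a new reading comes with each control period).
- env.grab_frame(name): name is "side" or "top"; returns a dict with "img" (480x640x3 uint8, red, green, blue), "depth" (480x640 float32, mm along the optical axis (not along the pixel's ray), 0 where there is no reading), "fx", "fy", "cx", "cy" (pixels), "k1" (the pictures are not rectified: a ray, as slopes to the right and down, at radius r is drawn at 1 + k1 r^2 times it, then the intrinsics apply), "eye" and "attitude" of the camera in the world. Camera axes: x right, y up, looking along -z (the intrinsics and any distortion apply to the point x, -y, -z); pixel columns grow to the right and rows downward; lengths in mm; the calibration is good to about 2 mm. A picture is of the moment at which its call begins.
- env.hand_in(): hands the job in; it is judged then, once.
The state is a dict: "t": time; "joint_positions": joint angles; "qvel": joint speeds; "tau": joint torques, N m; "tool_pos": TCP position; "orientation": TCP orientation; "contact_force": force on the tool from outside, world axes, zero at the start; "wrist_torque": the same for the moment, N m; "gripper_width": opening from 0.0 (shut) to 1.0 (fully open); "grip_force": force on a finger pad.
Only numpy, scipy, OpenCV 4.12 (cv2) and the standard library are available. Lean on these libraries where they do the work, as an engineer would, in place of code of your own. Each camera call takes 0.05 s, during which the arm holds its last target. There are 200 camera calls.

### The job

Put the black knob fully down on the square spindle of the cable tester, its white pointer line towards the setting marks, then press the yellow cap onto the split stud that sticks out of the knob until it clicks. Do not stop at the click: keep pressing so that the cap sits flush on the knob, and finish with the fingers still on the cap, holding it down firmly with roughly 10 N, not letting go. Leave the tape roll, the mouse and the screwdriver where they are.

Things in the scene. Friction and masses are not known exactly. Their poses are not given: they have to be found in the camera images.
- tester: Cable tester, a cream case 200 x 300 x 55 mm, fixed to the bench. Origin: centre of its underside; z up, x from the operator's edge (nearest the robot) to the far edge, y along its length to the operator's left, where a green board lies; the board's connectors rise 14 mm above the case. The rotary selector is on the right half.
- dial (a point): On the selector's vertical axis at the top of its grey 76 mm square plate, 58 mm above the bench, 10 mm to -x and 75 mm to -y of the tester's origin; axes as the tester's. The knob's underside lands at this height. Five white setting marks lie on the plate 31 mm from the axis, from -50 to +50 degrees about the tester's +x direction.
- selector (a joint): Angle (rad) of the white selector spindle about its axis, anticlockwise seen from above; at 0 its flats are square to the tester's x and y. Friction (0.15 N m) holds it; stops at +-0.9. The right fit of the knob has its pointer over the setting marks: knob yaw = tester yaw + this angle.
- spindle_top (a point): Centre of the top of the 14 mm square spindle, 28 mm above the plate, its top 3 mm chamfered 1.7 mm a side; x, y square to the flats. On it, coaxial, stands the white split stud: two prongs along x that spring inward, pointed at the top, 14.4 mm across at the bulge, 7.4 mm wide, reaching 44 mm above the plate (14 mm above the seated knob's top).
- knob: Black knob, about 60 g, upright on the red mat (3 mm thick). Round skirt 52 mm across, 5 mm high, with a bar grip 28 mm wide along the knob's y (flat parallel sides to pinch), from -20.5 to +25.5 mm along its x; 30 mm tall in all. A 15 mm square hole, sides along x and y, goes right through. Origin: centre of the hole at the underside; x points to the pointer end, z up.
- knob_top (a point): Centre of the hole at the knob's top face, 30 mm above its underside; the cap's underside lands here. The square hole would go on the spindle in four ways, of which only one is right (see selector).
- knob_pointer (a point): Point on the knob's white pointer line, on its top face, 22 mm from the hole's axis along the knob's +x.
- cap: Yellow round snap cap, about 16 g, standing on the red mat with its open end down, 28 mm diameter, 20 mm tall. Origin: centre of its underside; z up. Its 12.4 mm round mouth has a lip 2.5 mm thick; behind it a 17 mm wide cavity ends 16.5 mm above the underside. Any turn about z will do.
- cap_top (a point): Centre of the cap's flat top, 20 mm above its underside. Pressed straight down over the stud, the cap meets the prongs with its underside about 10 mm above the knob's top, resistance peaks at about 7 to 12 N some 6 to 8 mm above it, slackens as the lip passes the bulges, then the cap lands stiffly on the knob's top.
- tape_roll: Bystander: brown roll of packing tape lying flat, 110 mm diameter, 45 mm high. Origin: centre of its underside.
- mouse: Bystander: black computer mouse, 105 x 58 x 34 mm. Origin: centre of its underside.
- screwdriver: Bystander: screwdriver with a blue handle, lying on the bench. Origin: underside, near its middle.
There are look-alikes about, which are no part of the job. What is shaped like the knob but pink is not meant. Several things look just like the cap: the one meant starts farthest to the robot's right.

How it is judged:
By the outcome, as a careful person would: the job done as asked, in the order asked, and still so for the second after the job is handed in, while the arm keeps its last pose, push and grip.
It also fails if it takes over 72 s, if anything falls off the work surface, if the arm or the gripper's body presses on something with over 40 N, if the wrist force passes 120 N, or if a joint passes its speed limit or range.

## Working session

There is one attempt and no reset: what is moved stays moved. The work goes in short steps, Python scripts to look and compute and a shell command to move; the robot and the scene stay as the last step left them, time stands still between calls to the robot, and variables do not carry over. Pictures are saved under pics/ and viewed, at most 10 in all, crops included, and the job is handed in when it is done.

```bash
mkdir -p pics; ls; python3 - <<'E'
from bench import env
import cv2,numpy as np
s=env.sense(); print({k:np.round(v,3).tolist() for k,v in s.items()})
for n in("top","side"):
    f=env.grab_frame(n); cv2.imwrite(f"pics/{n}0.png",f["img"][:,:,::-1]); np.savez(f"{n}0.npz",**f)
    print(n,{k:np.round(v,4).tolist() if not isinstance(v,str) else v for k,v in f.items() if k not in("img","depth")})
E
```

```text
pics
{'t': 0.0, 'joint_positions': [0.966, 0.528, 1.434, 0.0, 1.181, -0.178], 'qvel': [-0.001, 0.0, 0.001, 0.0, 0.001, -0.001], 'tau': [0.001, -44.234, -17.803, -0.0, 0.008, -0.0], 'tool_pos': [257.73, 568.584, 230.32], 'orientation': [0.211, 0.977, -0.001, -0.0], 'contact_force': [-0.395, -0.255, 0.23], 'wrist_torque': [-0.044, 0.021, 0.023], 'grip_force': 0.0, 'gripper_width': 0.998}
top {'fx': 514.2015, 'fy': 514.2015, 'cx': 321.6329, 'cy': 248.6591, 'k1': -0.0646, 'eye': [478.2225, -96.586, 1069.9802], 'attitude': [0.0208, -0.0457, -0.7001, 0.7123]}
side {'fx': 494.9503, 'fy': 494.9503, 'cx': 324.0019, 'cy': 244.5679, 'k1': 0.005, 'eye': [502.6352, -793.604, 775.0509], 'attitude': [0.3803, -0.0153, -0.0518, 0.9233]}
```

View pics/top0.png

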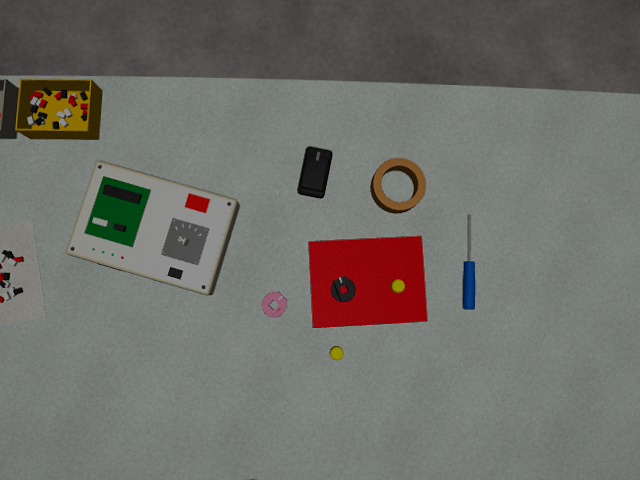

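View pics/side0.png

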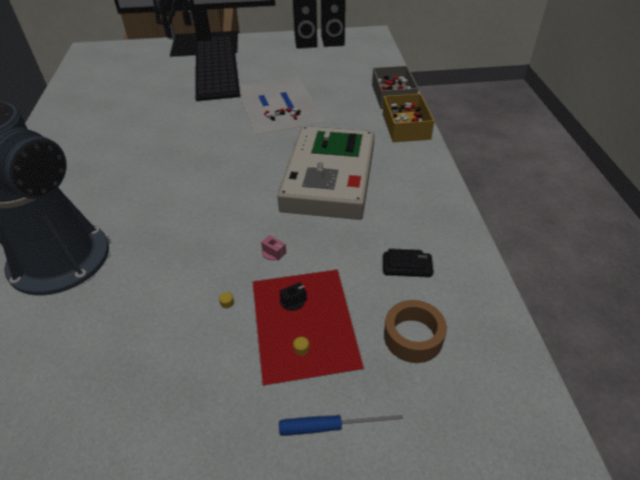

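The top view shows two yellow caps, at (398,286) on the red mat and at (336,353) on the bare bench. The side view shows them at (301,345) and (226,299). The one meant is at (398,286): it is farthest to the robot's right (image right = -y) and stands on the mat. The black knob is at (343,289), the pink look-alike at (274,304), and the dial at (184,241). I'll confirm this in an enlarged crop.

```bash
cat > h.py <<'E'
import numpy as np,cv2
from scipy.spatial.transform import Rotation as R
def ray(f,uv):
    K=np.array([[f["fx"],0,f["cx"]],[0,f["fy"],f["cy"]],[0,0,1.]])
    p=cv2.undistortPoints(np.array(uv,float).reshape(-1,1,2),K,np.array([float(f["k1"]),0,0,0])).reshape(-1,2)
    d=np.c_[p[:,0],-p[:,1],-np.ones(len(p))]
    return np.array(f["eye"]),R.from_quat(f["attitude"]).apply(d)
def plane(f,uv,z):
    e,d=ray(f,uv); return e+d*((z-e[2])/d[:,2])[:,None]
def two(f,u,g,v):
    e,d=ray(f,u);h,k=ray(g,v);d=d[0];k=k[0]
    s=np.linalg.lstsq(np.c_[d,-k],h-e,rcond=None)[0]
    a,b=e+d*s[0],h+k*s[1]; return (a+b)/2,np.linalg.norm(a-b)
def proj(f,P):
    c=R.from_quat(f["attitude"]).inv().apply(np.atleast_2d(P)-f["eye"])
    q=np.c_[c[:,0],-c[:,1]]/-c[:,2:]; q=q*(1+f["k1"]*(q**2).sum(1))[:,None]
    return q*f["fx"]+[f["cx"],f["cy"]]
E
python3 - <<'E'
from h import *
f=dict(np.load("top0.npz"));g=dict(np.load("side0.npz"))
def c(f,x,y,w,h,s): return cv2.resize(f["img"][y:y+h,x:x+w,::-1],(w*s,h*s),interpolation=cv2.INTER_CUBIC)
def fit(a): return cv2.copyMakeBorder(a,0,300-a.shape[0],0,400-a.shape[1],cv2.BORDER_CONSTANT)
a=[fit(c(f,318,260,100,60,4)),fit(c(f,155,210,66,60,5)),fit(c(g,265,270,80,95,3)),fit(c(g,285,150,80,60,5))]
cv2.imwrite("pics/crop.png",np.vstack([np.hstack(a[:2]),np.hstack(a[2:])]))
for n,F in(("top",f),("side",g)):
    hs=cv2.cvtColor(F["img"],cv2.COLOR_RGB2HSV)
    m=cv2.inRange(hs,(22,120,60),(34,255,255)); k,_,st,ce=cv2.connectedComponentsWithStats(m)
    for i in range(1,k):
        if st[i,4]>40: print(n,"yellow",st[i],ce[i].round(1))
# depth heights in top
e=f["eye"]
def hz(u,v):
    _,d=ray(f,[(u,v)]);return (e+d[0]*f["depth"][int(v),int(u)]).round(1)
for p in [(398,286),(336,353),(343,270),(348,296),(184,255),(380,310),(250,350),(340,297),(215,250)]: print(p,hz(*p))
E
```

```text
top yellow [  15   79   77   53 1773] [ 58.9 109.5]
top yellow [391 279  14  13 139] [397.5 285.4]
top yellow [330 346  14  14 152] [336.3 352.7]
side yellow [220 293  13  15 147] [226.  299.3]
side yellow [295 338  13  16 163] [300.9 345. ]
(398, 286) [ 503.4 -289.9   25.4]
(336, 353) [ 366.2 -165.3   18.4]
(343, 270) [ 5.356e+02 -1.788e+02  5.000e-01]
(348, 296) [ 481.6 -187.1   31.8]
(184, 255) [556.4 139.2  57. ]
(380, 310) [ 453.7 -256.9    1.1]
(250, 350) [368.3   9.9   2.7]
(340, 297) [ 479.3 -170.9   33.8]
(215, 250) [567.5  78.7  56. ]
```

View pics/crop.png

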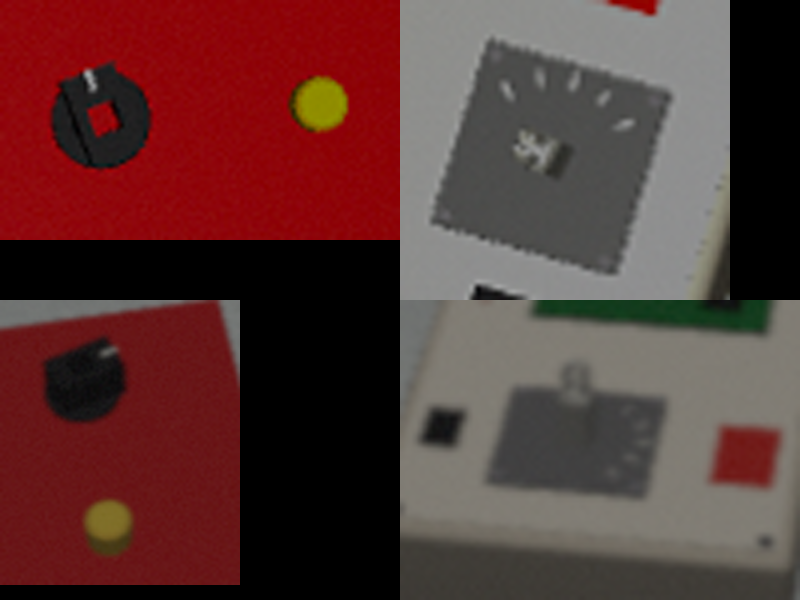

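The crop confirms it. The yellow cap on the mat, at crop (320,103), is the only one there and the rightmost. The black knob's hole is at crop (103,118) with its pointer at (90,80). The dial has marks on its +x side, and the spindle is near crop (545,152).

```bash
cat >> h.py <<'E'
def avg(n,env,k=8):
    fs=[env.grab_frame(n) for _ in range(k)]; f=dict(fs[-1]); f["img"]=np.mean([x["img"].astype(float) for x in fs],0)
    f["img"]=np.clip(f["img"],0,255).astype(np.uint8); return f
E
python3 - <<'E'
from bench import env
from h import *
f=avg("top",env);g=avg("side",env); np.savez("topA.npz",**f);np.savez("sideA.npz",**g)
hs=cv2.cvtColor(f["img"],cv2.COLOR_RGB2HSV)
# sub-image upsample helper
def up(F,x,y,w,h,s=8): return cv2.resize(F["img"][y:y+h,x:x+w],None,fx=s,fy=s,interpolation=cv2.INTER_CUBIC)
def back(p,x,y,s=8): return (np.array(p)+.5)/s-.5+[x,y]
# plate
x,y,w,h=155,212,62,58
U=up(f,x,y,w,h);v=U.max(2);m=((v<135)&(v>50)).astype(np.uint8)
m=cv2.morphologyEx(m,cv2.MORPH_CLOSE,np.ones((40,40)));m=cv2.morphologyEx(m,cv2.MORPH_OPEN,np.ones((40,40)))
c=max(cv2.findContours(m,0,1)[0],key=cv2.contourArea)
P=plane(f,back(c[:,0],x,y),58.); r=cv2.minAreaRect(P[:,:2].astype(np.float32)); print("plate",r)
# knob
x,y,w,h=325,268,40,42
U=up(f,x,y,w,h);print("knob px")
m=((U[...,0]<90)).astype(np.uint8); m=cv2.morphologyEx(m,cv2.MORPH_CLOSE,np.ones((9,9)))
cs,hi=cv2.findContours(m,cv2.RETR_CCOMP,1)
for c in cs:
    if cv2.contourArea(c)>500:
        P=plane(f,back(c[:,0],x,y),33.); print(cv2.contourArea(c)/64,cv2.minAreaRect(P[:,:2].astype(np.float32)), "skirtcirc@8", cv2.minEnclosingCircle(plane(f,back(c[:,0],x,y),8.)[:,:2].astype(np.float32)))
hsU=cv2.cvtColor(U,cv2.COLOR_RGB2HSV)
m=((hsU[...,1]<70)&(U.min(2)>70)).astype(np.uint8)
k,_,st,ce=cv2.connectedComponentsWithStats(m)
for i in range(1,k):
    if st[i,4]>100: print("ptr",st[i],back(ce[i],x,y),plane(f,[back(ce[i],x,y)],33.))
# cap
def cap(F,x,y,w=24,h=26):
    H=cv2.cvtColor(up(F,x,y,w,h),cv2.COLOR_RGB2HSV);m=cv2.inRange(H,(20,110,40),(36,255,255));c=max(cv2.findContours(m,0,1)[0],key=cv2.contourArea);return c,H
c,H=cap(f,386,273);print("cap bright",plane(f,[back(cv2.minEnclosingCircle(c)[0],386,273)],20.),cv2.minEnclosingCircle(c)[1]/8)
a=up(f,165,222,40,38,10);b=up(f,325,268,40,38,10);c2=up(g,303,155,40,38,10);d=up(g,278,280,40,38,10)
cv2.imwrite("pics/z.png",cv2.resize(np.vstack([np.hstack([a,b]),np.hstack([c2,d])])[:,:,::-1],(632,600)))
E
```

```text
plate ((583.5355834960938, 137.9468994140625), (80.12394714355469, 79.94187927246094), 74.97857666015625)
knob px
487.109375 ((494.7633361816406, -176.16246032714844), (50.74894332885742, 50.916255950927734), 20.739553451538086) skirtcirc@8 ((497.408203125, -178.06044006347656), 28.119678497314453)
44.5859375 ((495.0516662597656, -177.18936157226562), (15.316487312316895, 13.360831260681152), 23.225910186767578) skirtcirc@8 ((495.2828369140625, -179.10403442382812), 9.30012321472168)
ptr [111  77  28  44 744] [340.24277554 279.73857527] [[ 514.06253997 -170.96950291   33.        ]]
cap bright [[ 504.44809427 -289.3730853    20.        ]] 7.085278511047363
```

View pics/z.png

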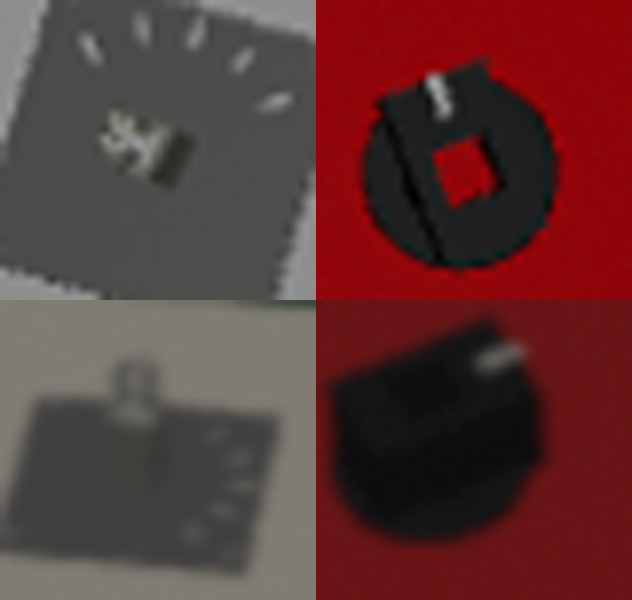

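The zoom shows the knob's hole at tile (467,172) with its pointer at (440,95) in the top view and (500,355) in the side view. The spindle's top is near (135,140) in the top tile and (137,380) in the side tile. Its one visible dark flank runs parallel to the plate's edge, so the selector angle is near 0. Next I'll refine the positions with two views.

```bash
python3 - <<'E'
from h import *
f=dict(np.load("topA.npz"));g=dict(np.load("sideA.npz"))
def up(F,x,y,w,h,s=8): return cv2.resize(F["img"][y:y+h,x:x+w],None,fx=s,fy=s,interpolation=cv2.INTER_CUBIC)
def back(p,x,y,s=8): return (np.array(p)+.5)/s-.5+[x,y]
# pointer two views
V=up(g,290,278,24,18).max(2); V0=V.astype(float); m=(V>V.min()+0.6*(float(V.max())-V.min())).astype(np.uint8)
k,_,st,ce=cv2.connectedComponentsWithStats(m);print([(s.tolist(),back(c,290,278).round(1).tolist()) for s,c in zip(st[1:],ce[1:]) if s[4]>60])
ps=(301.3,287.0); print("ptr 2view",two(f,[(340.24,279.74)],g,[ps]))
# cap top: top view bright disc & side view bright disc
def disc(F,x,y,w=24,h=26):
    H=cv2.cvtColor(up(F,x,y,w,h),cv2.COLOR_RGB2HSV); m=cv2.inRange(H,(20,100,40),(36,255,255)); t=np.percentile(H[...,2][m>0],90)*.85
    m=((m>0)&(H[...,2]>t)).astype(np.uint8); m=cv2.morphologyEx(m,cv2.MORPH_OPEN,np.ones((9,9)))
    c=max(cv2.findContours(m,0,1)[0],key=cv2.contourArea); e=cv2.fitEllipse(c); return back(e[0],x,y),np.array(e[1])/8
a,ra=disc(f,386,273);b,rb=disc(g,289,332); print("cap",a,ra,b,rb,two(f,[a],g,[b]))
# skirt circle: lower part of knob contour
x,y=325,268;U=up(f,x,y,40,42);m=(U[...,0]<90).astype(np.uint8)
c=max(cv2.findContours(m,0,1)[0],key=cv2.contourArea)[:,0];P=plane(f,back(c,x,y),6.)[:,:2]
from scipy.optimize import least_squares
w=(P-[495,-178])@[np.cos(.358),np.sin(.358)]; Q=P[w<12]
s=least_squares(lambda q:np.hypot(*(Q-q[:2]).T)-q[2],[495,-178,26],loss="soft_l1");print("skirt",s.x)
# spindle
x,y=172,230;U=up(f,x,y,26,22,8);v=cv2.GaussianBlur(U.max(2),(0,0),2)
print(cv2.resize(f["img"].max(2)[y:y+22,x:x+26],(26,22)))
print("nadir",proj(f,[f["eye"][0],f["eye"][1],0]), "vert shift at spindle",proj(f,[[583.5,138,58],[583.5,138,86],[583.5,138,102]]))
for n,F in(("s",g),): print(F["img"].max(2)[158:186,312:330])
E
```

```text
[([0, 0, 192, 144, 16547], [304.4, 284.2])]
ptr 2view (array([ 515.52882115, -171.02889855,   31.80734428]), np.float64(2.8547614499871856))
cap [398.06309223 285.4574585 ] [12.33570862 12.49031544] [300.59887981 342.95589828] [11.98777485 13.95721722] (array([ 505.41726979, -291.01633194,   19.99254181]), np.float64(1.4576355744157754))
skirt [ 495.3533466  -178.40780472   25.77492281]
[[ 76  76  76  75  80  85  75  76  76  77  77  76  76  77  76  77  77  76
   77  77  77  76 100 122  85  76]
 [ 75  76  75  76  75  75  76  76  77  77  76  76  76  76  76  77  77  76
   77  77  77  76  82  87  75  77]
 [ 76  76  76  76  76  76  76  77  76  76  76  77  77  77  76  76  77  77
   77  77  78  76  76  77  77  76]
 [ 76  76  76  76  76  77  76  76  76  76  76  77  77  76  77  76  77  77
   77  77  77  77  77  77  77  76]
 [ 76  75  76  76  76  76  76  76  76  76  76  77  77  77  77  77  77  77
   76  78  77  77  77  77  77  75]
 [ 75  76  76  76  77  76  76  73  73  79  76  76  77  76  77  77  77  77
   78  76  77  77  77  77  77  90]
 [ 76  76  76  77  76  76  81 119  93  89  78  78  79  7
[... 3235 characters left out ...]
 61  63  65  65  65  65]
 [ 65  65  64  64  64  64  64  64  64  63  60  60  63  65  65  65  65  65]
 [ 65  65  64  65  64  64  64  65  64  63  60  61  64  65  64  65  65  64]
 [ 64  64  65  65  65  65  64  64  64  63  63  63  65  65  65  64  65  64]
 [ 65  65  64  65  65  64  65  65  65  65  63  64  65  65  65  65  66  67]
 [ 65  65  65  64  65  64  64  65  64  65  64  65  65  65  65  65  66  72]
 [ 66  65  64  65  65  64  65  64  64  65  65  64  65  65  66  67  66  68]
 [ 65  65  65  65  65  65  65  64  64  64  65  65  65  66  72  74  70  66]
 [ 65  65  65  65  65  65  65  65  65  65  65  64  65  67  76  82  76  68]
 [ 66  65  64  64  65  66  64  65  65  65  64  65  65  66  71  75  72  67]]
```

```bash
python3 - <<'E'
from h import *
f=dict(np.load("topA.npz"));g=dict(np.load("sideA.npz"))
I=f["img"].max(2).astype(float)
def edge(rows,lo,hi,th,rising):
    o=[]
    for r in rows:
        a=I[r,lo:hi]
        js=[j for j in range(len(a)-1) if ((a[j]<th<=a[j+1]) if rising else (a[j]>th>=a[j+1]))]
        j=js[-1]; o.append((lo+j+(th-a[j])/(a[j+1]-a[j]),r))
    return np.array(o)
b=edge(range(240,245),184,193,64,True); t=edge(range(239,245),182,189,70,False)
for n,e,z in(("base",b,58.),("top",t,83.)):
    P=plane(f,e,z); vx,vy,x0,y0=cv2.fitLine(P[:,:2].astype(np.float32),cv2.DIST_L2,0,.01,.01).ravel()
    a=np.arctan2(vy,vx); a=(a+np.pi/2)%np.pi-np.pi/2
    nrm=np.array([-np.sin(a),np.cos(a)]); print(n,np.degrees(a),"perp dist axis est from plate ctr",(np.array([583.5,137.9])-[x0,y0])@nrm)
# plate centre via opposite-edge, mark line: 2view of the plate corners
def rect(F,x,y,w,h,lo,hi):
    U=cv2.resize(F["img"][y:y+h,x:x+w],None,fx=8,fy=8,interpolation=cv2.INTER_CUBIC).max(2)
    m=((U<hi)&(U>lo)).astype(np.uint8);m=cv2.morphologyEx(m,cv2.MORPH_CLOSE,np.ones((60,60)));m=cv2.morphologyEx(m,cv2.MORPH_OPEN,np.ones((60,60)))
    c=max(cv2.findContours(m,0,1)[0],key=cv2.contourArea); q=cv2.approxPolyDP(c,30,True)[:,0]
    return (q+.5)/8-.5+[x,y]
a=rect(f,155,212,62,58,30,113);b=rect(g,298,164,46,28,30,97);print(a.round(1).tolist(),b.round(1).tolist())
if len(a)==4: print("top@58",plane(f,a,58.)[:,:2].mean(0),plane(f,a,58.)[:,:2].round(1).tolist())
if len(b)==4: print("side@58",plane(g,b,58.)[:,:2].mean(0),plane(g,b,58.)[:,:2].round(1).tolist())
if len(a)==4 and len(b)==4: print(two(f,[a.mean(0)],g,[b.mean(0)]))
E
```

```text
base -23.761448 perp dist axis est from plate ctr 6.036879067137494
top -27.723108 perp dist axis est from plate ctr 6.286495703758378
[[171.8, 219.6], [162.9, 254.9], [198.4, 263.3], [207.2, 227.6]] [[307.9, 163.6], [303.7, 186.8], [334.2, 191.4], [336.7, 169.3]]
top@58 [583.4965067  137.95467917] [[626.2, 166.0], [555.7, 180.4], [540.5, 110.0], [611.6, 95.4]]
side@58 [586.75760713 136.03654196] [[561.8, 194.6], [544.5, 105.9], [612.3, 80.7], [628.4, 163.0]]
(array([585.40715695, 138.64505162,  54.89764383]), np.float64(3.407059861334509))
```

```bash
python3 -m handwheel '[[[0,0,0,0,0,-7,8.5],[0,0,0,0,0,-7,8.5],[0,0,0,0,0,-7,8.5],[0,0,0,0,0,-7,8.5],[0,0,0,0,0,-7,8.5]]]'; python3 -m handwheel '[[[0,0,0,0,0,-7,6.5],[0,0,0,0,0,-2.9,6.5]]]'
```

```text
t: 1.32
tool_pos: [258.1, 569.2, 231.3]
orientation: [-0.095, 0.995, -0.0, 0.0]
contact_force: [0.4, -0.0, 0.9]
gripper_width: 0.996
grip_force: 0.0
t: 1.48
tool_pos: [258.1, 569.2, 231.3]
orientation: [-0.18, 0.984, 0.0, 0.0]
contact_force: [0.2, -0.4, -1.0]
gripper_width: 0.768
grip_force: 0.0
```

```bash
for i in 1 2 3; do python3 -m handwheel '[[[0.22,-4.1,0,0,0,0,6.5],[0.22,-4.1,0,0,0,0,6.5],[0.22,-4.1,0,0,0,0,6.5],[0.22,-4.1,0,0,0,0,6.5],[0.22,-4.1,0,0,0,0,6.5]]]' | grep tool_pos; done; python3 -m handwheel '[[[0.22,-4.1,0,0,0,0,6.5],[0.22,-4.1,0,0,0,0,6.5],[0.22,-4.1,0,0,0,0,6.5],[0.22,-4.1,0,0,0,0,6.5]]]'; python3 -m handwheel '[[[0,0,4,0,0,0,6.5],[0,0,4,0,0,0,6.5],[0,0,4,0,0,0,6.5],[0,0,2,0,0,0,6.5],[0,0,0,0,0,0,6.5]]]'
```

```text
tool_pos: [319.7, 371.7, 231.4]
tool_pos: [381.4, 175.7, 231.7]
tool_pos: [443.0, -20.6, 231.7]
t: 3.07
tool_pos: [492.1, -177.4, 231.5]
orientation: [-0.178, 0.984, -0.0, 0.0]
contact_force: [-0.2, 0.3, -0.3]
gripper_width: 0.76
grip_force: 0.0
t: 3.48
tool_pos: [488.9, -173.7, 87.1]
orientation: [-0.178, 0.984, 0.003, -0.004]
contact_force: [-0.4, -0.5, 0.4]
gripper_width: 0.759
grip_force: 0.0
```

```bash
cat >> h.py <<'E'
def go(env,p,head):
    s=env.sense(); q=R.from_quat(s["orientation"]); a=np.radians(head)
    T=R.from_matrix(np.c_[[np.cos(a),np.sin(a),0],[np.sin(a),-np.cos(a),0],[0,0,-1]])
    print("pos",np.round(s["tool_pos"],1),"shift cm",(q.inv().apply(np.array(p)-s["tool_pos"])/10).round(2),"turn deg",np.degrees((q.inv()*T).as_rotvec()).round(2),"F",np.round(s["contact_force"],1),"t",s["t"],"w",s["gripper_width"])
E
python3 - <<'E'
from bench import env
from h import *
go(env,[495.5,-178.3,45],200.5)
f=env.grab_frame("top");g=env.grab_frame("side")
a=cv2.resize(f["img"][230:340,270:420],(600,440));b=cv2.resize(g["img"][200:340,220:370],(600,560))
cv2.imwrite("pics/g1.png",cv2.resize(np.hstack([a[:,:,::-1],b[:440,:,::-1]]),(800,293)))
E
```

```text
pos [ 488.9 -173.7   87.1] shift cm [-0.48 -0.7   4.21] turn deg [ 0.44 -0.34 -0.03] F [-0.4 -0.5  0.4] t 3.4833 w 0.7589463669142371
```

View pics/g1.png

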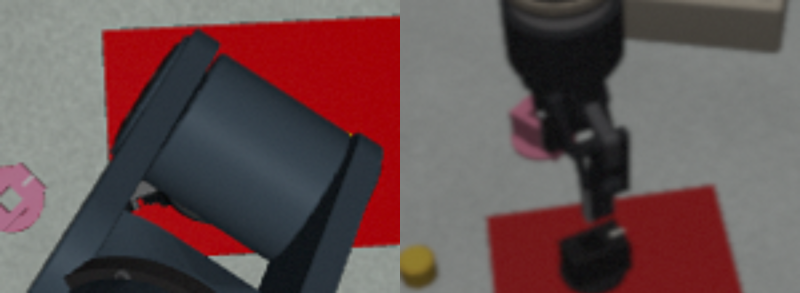

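The arm hides the knob in the top view. In the side view the gripper is above the knob, which is at about (595,255) in the composite. I'll correct the offset and descend.

```bash
python3 -m handwheel '[[[-0.48,-0.7,2,0,0,0,6.5],[0,0,0,0.44,-0.34,0,6.5],[0,0,1.5,0,0,0,6.5],[0,0,0,0,0,0,6.5]]]'>/dev/null; python3 -c "
from bench import env
from h import *
go(env,[495.5,-178.3,11],200.5)"
```

```text
pos [ 498.9 -179.9   57. ] shift cm [0.29 0.3  4.59] turn deg [-0.46  0.35  0.02] F [-0.3 -0.   0.6] t 3.9167 w 0.7587511319927903
```

```bash
python3 -m handwheel '[[[0.29,0.3,0.5,0,0,0,6.5],[0,0,0,-0.45,0.35,0,6.5],[0,0,0,0,0,0,6.5],[0,0,0,0,0,0,6.5]]]'>/dev/null; python3 -c "
from bench import env
from h import *
go(env,[495.5,-178.3,11],200.5)"
```

```text
pos [ 495.8 -178.6   52.2] shift cm [0.02 0.04 4.12] turn deg [-0.07  0.05  0.01] F [-0.2 -0.9  0.2] t 4.25 w 0.7581546506654572
```

```bash
python3 -m handwheel '[[[0,0,1.4,0,0,0,6.5],[0,0,1.4,0,0,0,6.5],[0,0,1.3,0,0,0,6.5],[0,0,0,0,0,0,6.5],[0,0,0,0,0,0,4.5]]]' 60; python3 -m handwheel '[[[0,0,0,0,0,0,2],[0,0,0,0,0,0,2],[0,0,0,0,0,0,2],[0,0,0,0,0,0,2]]]'; python3 -m handwheel '[[[0,0,0,0,0,0,2],[0,0,0,0,0,0,2]]]'; python3 -c "
from bench import env
from h import *
go(env,[495.5,-178.3,11],200.5)"
```

```text
t: 4.67
tool_pos: [495.0, -178.2, 10.2]
orientation: [-0.178, 0.984, 0.0, -0.0]
contact_force: [-0.3, 0.1, -0.7]
gripper_width: 0.638
grip_force: 0.0
t: 5.0
tool_pos: [495.9, -178.7, 11.4]
orientation: [-0.178, 0.984, -0.001, 0.001]
contact_force: [0.2, 0.6, 5.4]
gripper_width: 0.314
grip_force: 59.9
t: 5.17
tool_pos: [495.9, -178.7, 11.4]
orientation: [-0.178, 0.984, -0.001, 0.001]
contact_force: [-0.9, 1.0, 6.9]
gripper_width: 0.317
grip_force: 59.9
pos [ 495.9 -178.7   11.4] shift cm [0.02 0.05 0.04] turn deg [-0.09  0.07  0.01] F [-0.9  1.   6.9] t 5.1667 w 0.317374979545171
```

```bash
python3 -m handwheel '[[[0,0,-2,0,0,0,2],[0,0,-4,0,0,0,2],[0,0,-4,0,0,0,2],[0,0,-4,0,0,0,2],[0,0,-2,0,0,0,2]]]'; python3 -m handwheel '[[[-2.42,3.32,0,0,0,0,2],[-2.42,3.32,0,0,0,0,2],[-2.42,3.32,0,0,0,0,2],[-2.42,3.32,0,0,0,0,2]]]' |grep pos;  python3 -m handwheel '[[[-2.42,3.32,0,0,0,0,2],[-2.42,3.32,0,0,0,0,2],[-2.42,3.32,0,0,0,0,2],[-2.42,3.32,0,0,0,0,2]]]' |grep pos; python3 -m handwheel '[[[0,0,0,0,0,6.6,2],[0,0,0,0,0,6.6,2],[0,0,0,0,0,6.6,2],[0,0,0,0,0,6.6,2]]]' |grep pos; python3 -m handwheel '[[[0,0,0,0,0,6.6,2],[0,0,0,0,0,6.6,2],[0,0,0,0,0,6.6,2],[0,0,0,0,0,0,2],[0,0,0,0,0,0,2]]]'; python3 - <<'E'
from bench import env
from h import *
go(env,[584,138,130],154.3)
f=avg("top",env,3);g=avg("side",env,3);np.savez("t2.npz",**f);np.savez("s2.npz",**g)
a=cv2.resize(f["img"][180:300,110:270],(400,300));b=cv2.resize(g["img"][90:240,240:440],(400,300))
cv2.imwrite("pics/g2.png",np.hstack([a,b])[:,:,::-1])
E
```

```text
t: 5.58
tool_pos: [496.8, -179.2, 174.8]
orientation: [-0.178, 0.984, -0.002, 0.002]
contact_force: [0.5, -0.3, -0.6]
gripper_width: 0.313
grip_force: 59.2
tool_pos: [539.3, -18.6, 170.8]
tool_pos: [583.3, 140.4, 170.4]
tool_pos: [582.9, 139.0, 170.1]
t: 7.0
tool_pos: [583.2, 138.3, 170.3]
orientation: [0.221, 0.975, -0.0, -0.0]
contact_force: [-1.1, -0.6, -0.8]
gripper_width: 0.313
grip_force: 59.3
pos [583.2 138.3 170.3] shift cm [-0.09  0.01  4.03] turn deg [-0.01 -0.03  0.17] F [-1.1 -0.6 -0.8] t 7.0 w 0.31332650033552173
```

View pics/g2.png

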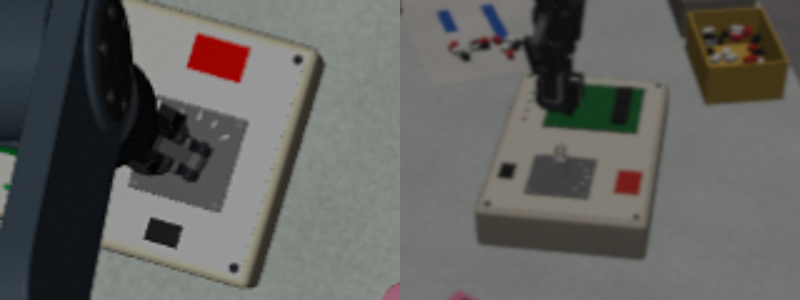

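Holding: in the composite the knob is at (560,95), above the stud at (562,150), in the side view. Next I'll check the alignment numerically.

```bash
python3 - <<'E'
from h import *
g=dict(np.load("s2.npz"));f=dict(np.load("topA.npz"))
print("proj knob underside/top",proj(g,[[583.2,138.3,162],[583.2,138.3,192]]).round(2).tolist())
print("proj spindle top/stud top/mid",proj(g,[[584,138,86],[584,138,95],[584,138,102]]).round(2).tolist())
print("top proj stud",proj(f,[[584,138,102],[584,138,95],[584,138,86]]).round(2).tolist())
I=g["img"].max(2)
print(I[122:148,304:336:1])
print("stud"); print(I[160:172,312:328])
E
```

```text
proj knob underside/top [[318.11, 139.29], [317.84, 127.45]]
proj spindle top/stud top/mid [[319.11, 167.37], [319.04, 164.19], [318.98, 161.7]]
top proj stud [[179.76, 238.5], [180.63, 238.92], [181.74, 239.44]]
[[ 84  47  19  17  20  20  21  20  21  16  15  16  14  17  16  18  17  16
   17  16  18  42  79 105 115 117 117 116 114 114 115 116]
 [ 93  58  25  21  25  28  29  30  23  20  17  13  15  16  19  18  17  17
   14  18  16  42  79 104 115 117 117 116 115 114 115 115]
 [ 99  67  35  20  21  28  26  30  26  22  16  14  15  14  19  18  19  17
   18  17  21  41  75 102 115 116 116 115 115 114 115 115]
 [106  82  45  21  20  24  23  25  26  21  20  17  16  19  16  17  22  21
   21  21  20  36  63  89 102 106 107 111 113 115 115 116]
 [108  85  51  31  27  22  22  20  19  18  17  16  17  17  20  23  29  29
   23  20  22  27  40  55  64  71  80  92 104 114 117 116]
 [ 91  72  67  68  58  37  24  19  17  17  16  15  15  19  25  33  34  30
   22  22  25  27  30  28  32  36  49  70  97 111 115 114]
 [ 99  92 103 105  84  50  26  22  18  15  17  15  16  21  32  41  41  32
   22  22  30  
[... 2681 characters left out ...]
 124 127 129 130 130 130 130]
 [130 130 130 131 129 123 114 112 113 114 117 126 130 130 130 130]
 [129 129 130 129 125 112  97  99 104 101 105 119 128 131 130 130]
 [129 130 130 129 120 102  90 101 103  95 100 116 127 129 130 130]
 [130 130 129 127 119 101  91 101 102  93  96 115 127 130 131 130]
 [122 123 123 123 118 102  88  93  98  91  94 112 125 129 130 129]
 [ 94  96  98 101 102  95  88  94  95  84  86 102 114 121 123 124]
 [ 72  73  76  77  83  90  95 103 101  88  84  86  89  95  98 101]
 [ 67  67  67  67  77  88  96 103 104  98  87  75  70  72  74  75]
 [ 66  65  66  67  72  79  85  91  93  92  81  68  64  65  67  66]
 [ 66  66  66  67  66  69  70  73  75  75  69  62  62  65  66  66]]
```

```bash
python3 - <<'E'
from h import *
g=dict(np.load("s2.npz"));g0=dict(np.load("sideA.npz"))
def cen(F,y0,y1,x0,x1,th):
    I=F["img"].max(2).astype(float)[y0:y1,x0:x1]; w=np.clip(I-th,0,None); Y,X=np.mgrid[y0:y1,x0:x1]; return (X*w).sum()/w.sum(),(Y*w).sum()/w.sum()
o=cen(g,127,132,323,331,45); 
y=np.radians(-25.8)
for r in(20.3,22): print("pred",r,proj(g,[583.2+r*np.cos(y),138.3+r*np.sin(y),191.7]),"obs",o)
I=g0["img"].max(2)[280:294,292:312];print(I)
p0=proj(g0,[514.06,-170.97,33]);print("static pred from top",p0)
J=np.array([(proj(g,np.array([583,138,95.])+d)-proj(g,[583,138,95.]))[0] for d in np.eye(3)]);print(J)
E
```

```text
pred 20.3 [[326.67743114 129.20510099]] obs (np.float64(327.2217194570136), np.float64(129.0497737556561))
pred 22 [[327.42104696 129.34279986]] obs (np.float64(327.2217194570136), np.float64(129.0497737556561))
[[105 105 104 104 105 104 104 102 103 104 104 104 104 104 104 104 104 105
  105 104]
 [104 104 104 104 103 101  96  92  93 100 104 104 104 104 104 104 104 104
  104 104]
 [104 103 102  99  94  84  71  62  70  88 102 104 104 104 104 105 104 105
  105 104]
 [101  96  89  79  66  53  39  34  48  77  97 103 104 105 104 104 104 104
  104 105]
 [ 84  71  58  47  37  27  23  22  35  61  87 100 104 105 105 104 105 104
  104 105]
 [ 53  39  29  25  21  22  23  27  39  59  84 100 104 105 104 105 105 104
  105 104]
 [ 28  22  20  22  21  24  36  55  71  83  94 103 104 104 104 104 104 104
  105 105]
 [ 21  18  19  21  22  31  57  83  95  89  77  76  87  99 103 104 104 104
  104 105]
 [ 15  15  19  21  23  30  53  70  73  60  45  43  65  88 101 104 104 104
  105 104]
 [ 15  14  16  19  21  24  34  41  39  31  24  25  46  77  96 103 104 104
  104 104]
 [ 14  14  15  17  19  21  22  25  23  22  22  21  34  60  86 100 104 104
  104 104]
 [ 15  14  15  15  19  21  21  22  21  21  22  21  23  44  71  93 102 104
  104 104]
 [ 14  15  13  15  18  20  21  22  21  21  21  18  18  33  64  89 102 104
  104 104]
 [ 15  16  18  18  20  21  22  20  19  18  17  16  16  28  57  86 101 104
  104 104]]
static pred from top [[299.79056794 286.7417256 ]]
[[ 0.43153184 -0.03165108]
 [-0.04317693 -0.25654872]
 [-0.0081904  -0.3556248 ]]
```

```bash
python3 -m handwheel '[[[-0.1,0.02,2.5,0,0,0,2],[0,0,2.5,0,0,0,2],[0,0,0,0,0,0,2],[0,0,0,0,0,0,2]]]'; python3 -m handwheel '[[[0,0,0.6,0,0,0,2],[0,0,0.6,0,0,0,2],[0,0,0.4,0,0,0,2],[0,0,0,0,0,0,2]]]'; python3 -c "
from bench import env
from h import *
go(env,[584.2,138.2,94],154.3)"
```

```text
t: 7.63
tool_pos: [583.4, 138.0, 119.2]
orientation: [0.222, 0.975, -0.0, -0.002]
contact_force: [0.3, 0.1, -0.4]
gripper_width: 0.314
grip_force: 59.3
t: 7.97
tool_pos: [584.2, 138.0, 104.0]
orientation: [0.222, 0.975, -0.0, -0.0]
contact_force: [-0.2, 0.1, -1.1]
gripper_width: 0.317
grip_force: 59.3
pos [584.2 138.  104. ] shift cm [0.01 0.02 1.  ] turn deg [-0.01 -0.04  0.  ] F [-0.2  0.1 -1.1] t 7.9667 w 0.3174572114870644
```

```bash
python3 -m handwheel '[[[0,0,0.5,0,0,0,2],[0,0,0.3,0,0,0,2],[0,0,0.2,0,0,0,2],[0,0,0,0,0,0,2]]]' | egrep 'pos|contact|width'; python3 -m handwheel '[[[0,0,0.1,0,0,0,2],[0,0,0.1,0,0,0,2],[0,0,0,0,0,0,2]]]' | egrep 'pos|contact|width|orient'
```

```text
tool_pos: [584.3, 138.0, 93.8]
contact_force: [-0.4, -0.9, -1.0]
gripper_width: 0.317
tool_pos: [584.4, 138.0, 92.2]
orientation: [0.222, 0.975, 0.0, -0.0]
contact_force: [0.5, 0.4, -0.7]
gripper_width: 0.314
```

```bash
for i in 1 2 3; do python3 -m handwheel '[[[0,0,0.1,0,0,0,2],[0,0,0.1,0,0,0,2],[0,0,0,0,0,0,2]]]' | egrep 'pos|contact|width|orient'; done
```

```text
tool_pos: [584.4, 138.0, 90.1]
orientation: [0.222, 0.975, -0.0, -0.0]
contact_force: [0.3, 0.0, -0.5]
gripper_width: 0.315
tool_pos: [584.4, 138.0, 88.1]
orientation: [0.222, 0.975, -0.0, -0.0]
contact_force: [-0.4, -1.0, -0.4]
gripper_width: 0.313
tool_pos: [584.4, 138.0, 86.1]
orientation: [0.222, 0.975, -0.0, -0.0]
contact_force: [0.2, 0.2, -1.3]
gripper_width: 0.313
```

```bash
python3 -m handwheel '[[[0,0,0.4,0,0,0,2],[0,0,0.4,0,0,0,2],[0,0,0.4,0,0,0,2],[0,0,0.4,0,0,0,2],[0,0,0,0,0,0,2]]]' | egrep 'pos|contact|width|orient';  python3 -m handwheel '[[[0,0,0.2,0,0,0,2],[0,0,0.1,0,0,0,2],[0,0,0,0,0,0,2]]]' | egrep 'pos|contact|width|orient'; python3 -m handwheel '[[[0,0,0.1,0,0,0,2],[0,0,0.1,0,0,0,2],[0,0,0,0,0,0,2]]]' | egrep 'pos|contact|width|orient'
```

```text
tool_pos: [584.3, 137.9, 69.3]
orientation: [0.222, 0.975, -0.0, -0.0]
contact_force: [0.5, -0.6, -0.8]
gripper_width: 0.309
tool_pos: [584.4, 138.0, 67.1]
orientation: [0.222, 0.975, -0.0, -0.0]
contact_force: [0.3, -0.3, -1.6]
gripper_width: 0.316
tool_pos: [584.5, 138.1, 66.4]
orientation: [0.222, 0.975, 0.0, 0.0]
contact_force: [-1.5, -0.7, 6.0]
gripper_width: 0.315
```

```bash
python3 -m handwheel '[[[0,0,0.1,0,0,0,2],[0,0,0,0,0,0,2]]]' | egrep 'pos|contact'; python3 -m handwheel '[[[0,0,0,0,0,0,3.2],[0,0,0,0,0,0,4.4],[0,0,-0.3,0,0,0,4.4],[0,0,-1,0,0,0,4.4],[0,0,-2,0,0,0,4.4]]]'; python3 -m handwheel '[[[0,0,-4,0,0,0,4.4],[0,0,-4,0,0,0,4.4],[0,0,-4,0,0,0,4.4]]]'; python3 -c "
from bench import env
from h import *
go(env,[505,-290,200],200.5)"
```

```text
tool_pos: [584.5, 138.1, 66.4]
contact_force: [-3.5, -0.0, 11.5]
t: 10.8
tool_pos: [582.6, 137.9, 95.8]
orientation: [0.222, 0.975, -0.001, -0.003]
contact_force: [0.3, -0.1, 0.8]
gripper_width: 0.512
grip_force: 0.0
t: 11.05
tool_pos: [584.0, 138.0, 219.0]
orientation: [0.222, 0.975, -0.0, -0.001]
contact_force: [0.8, -0.3, -0.4]
gripper_width: 0.518
grip_force: 0.0
pos [584. 138. 219.] shift cm [-11.45 -41.99   1.91] turn deg [  0.    -0.08 -46.2 ] F [ 0.8 -0.3 -0.4] t 11.05 w 0.517944625057234
```

```bash
for i in 1 2; do python3 -m handwheel '[[[-1.04,-3.82,0,0,0,0,5.5],[-1.04,-3.82,0,0,0,0,5.5],[-1.04,-3.82,0,0,0,0,5.5],[-1.04,-3.82,0,0,0,0,5.5],[-1.04,-3.82,0,0,0,0,5.5]]]' |grep pos; done; python3 -m handwheel '[[[-1.04,-3.82,0,0,0,0,5.5],[0,0,0,0,0,0,5.5],[0,0,0,0,0,0,5.5]]]'; python3 - <<'E'
from bench import env
from h import *
go(env,[505,-290,80],154.3)
f=avg("top",env,4);g=avg("side",env,4);np.savez("t3.npz",**f);np.savez("s3.npz",**g)
a=cv2.resize(f["img"][205:280,145:245],(400,300),interpolation=2);b=cv2.resize(g["img"][140:215,270:370],(400,300),interpolation=2);c=cv2.resize(g["img"][250:400,220:420],(400,300));d=cv2.resize(f["img"][220:340,300:460],(400,300))
cv2.imwrite("pics/g3.png",np.vstack([np.hstack([a,b]),np.hstack([d,c])])[:,:,::-1])
E
```

```text
tool_pos: [548.0, -58.0, 218.2]
tool_pos: [511.9, -253.1, 218.0]
t: 12.13
tool_pos: [504.8, -292.7, 217.6]
orientation: [0.224, 0.974, -0.0, 0.0]
contact_force: [-0.3, -0.1, -0.9]
gripper_width: 0.642
grip_force: 0.0
pos [ 504.8 -292.7  217.6] shift cm [ 0.11  0.25 13.76] turn deg [-0.    0.03 -0.25] F [-0.3 -0.1 -0.9] t 12.1333 w 0.6415241316191779
```

View pics/g3.png

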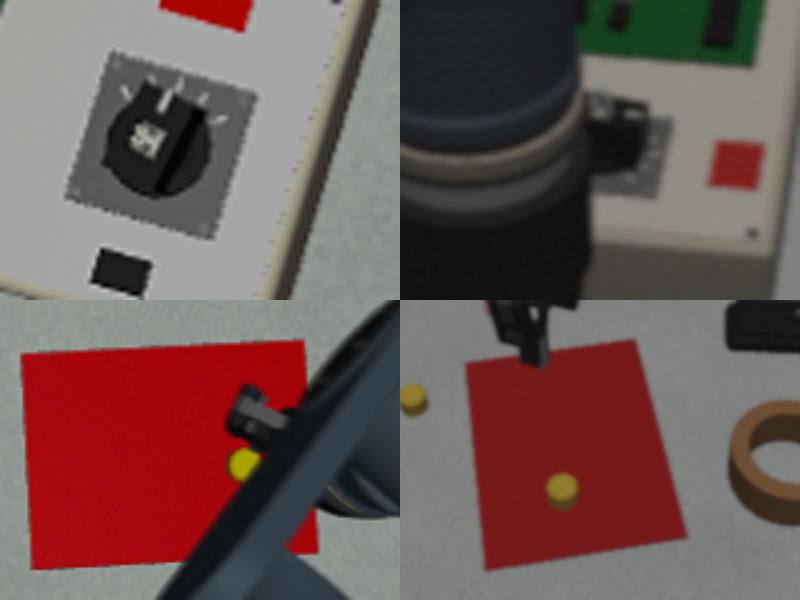

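The knob is seated at (158,140) with its pointer at (165,97) towards the marks, and the stud sticks out at (148,138). The cap is still on the mat, at (245,463) in the top view and (562,490) in the side view. I'll descend onto the cap.

```bash
python3 -m handwheel '[[[0.11,0.25,3.5,0,0,0,5.5],[0,0,4,0,0,0,5.5],[0,0,4,0,0,0,5.5],[0,0,4,0,0,0,5.5],[0,0,2,0,0,0,5.5]]]' >/dev/null; python3 -m handwheel '[[[0,0,0,0,0,0,5.5],[0,0,0,0,0,0,5.5]]]' >/dev/null; python3 -c "
from bench import env
from h import *
go(env,[505,-290.2,9.5],154.3)"
```

```text
pos [ 505.2 -286.6   41.4] shift cm [-0.14 -0.33  3.19] turn deg [ 0.04 -0.15  0.05] F [ 0.2 -0.1  0.9] t 13.1167 w 0.6427413310847047
```

```bash
python3 -m handwheel '[[[-0.14,-0.33,0.2,0,0,0,5.5],[0,0,0,0,0,0,5.5],[0,0,0,0,0,0,5.5],[0,0,0,0,0,0,5.5]]]' >/dev/null; python3 -c "
from bench import env
from h import *
go(env,[505,-290.2,9.5],154.3)
g=env.grab_frame('side');f=env.grab_frame('top')
b=cv2.resize(g['img'][290:380,240:360],(480,360),interpolation=2);a=cv2.resize(f['img'][250:325,350:430],(320,300),interpolation=2)
cv2.imwrite('pics/g4.png',np.hstack([b,cv2.copyMakeBorder(a,0,60,0,0,0)])[:,:,::-1])"
```

```text
pos [ 506.1 -291.8   41.9] shift cm [0.18 0.1  3.24] turn deg [-0.05  0.16 -0.  ] F [-0.4 -0.2 -0.7] t 13.45 w 0.6478296363414255
```

View pics/g4.png

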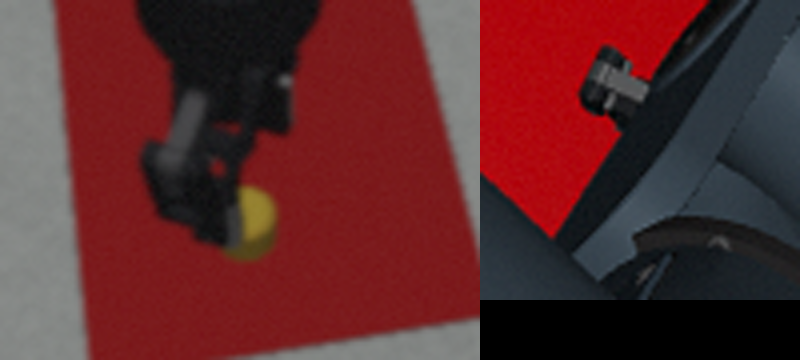

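The near finger, at (230,235), is in front of the cap at (255,215), and the far finger is behind it. The cap is straddled.

```bash
python3 -m handwheel '[[[0.1,0.05,1,0,0,0,5.5],[0,0,1,0,0,0,5.5],[0,0,0.8,0,0,0,5.5],[0,0,0,0,0,0,5.5],[0,0,0,0,0,0,5.5]]]' | egrep 'pos|contact'; python3 -c "
from bench import env
from h import *
go(env,[505,-290.2,9.5],154.3)"
```

```text
tool_pos: [503.9, -289.6, 10.9]
contact_force: [0.4, 1.0, 0.4]
pos [ 503.9 -289.6   10.9] shift cm [-0.13 -0.01  0.14] turn deg [ 0.04 -0.16  0.  ] F [0.4 1.  0.4] t 13.9667 w 0.6438197204893228
```

```bash
python3 -m handwheel '[[[0,0,0,0,0,0,2],[0,0,0,0,0,0,2],[0,0,0,0,0,0,2],[0,0,0,0,0,0,2],[0,0,0,0,0,0,2]]]' 70; python3 -c "
from bench import env
from h import *
go(env,[584.4,138,190],154.3)"; python3 -m handwheel '[[[0,0,-2,0,0,0,2],[0,0,-4,0,0,0,2],[0,0,-4,0,0,0,2],[0,0,-4,0,0,0,2],[0,0,-4,0,0,0,2]]]'
```

```text
t: 14.38
tool_pos: [504.9, -290.4, 12.8]
orientation: [0.222, 0.975, -0.0, 0.0]
contact_force: [-0.6, 0.9, 2.4]
gripper_width: 0.291
grip_force: 68.9
pos [ 504.9 -290.4   12.8] shift cm [ 11.4   42.05 -17.74] turn deg [-0.02  0.05  0.  ] F [-0.6  0.9  2.4] t 14.3833 w 0.29105475776589623
t: 14.8
tool_pos: [504.1, -289.8, 193.9]
orientation: [0.222, 0.975, 0.0, -0.0]
contact_force: [1.0, -0.6, 0.8]
gripper_width: 0.289
grip_force: 68.8
```

```bash
for i in 1 2; do python3 -m handwheel '[[[1.04,3.82,0,0,0,0,2],[1.04,3.82,0,0,0,0,2],[1.04,3.82,0,0,0,0,2],[1.04,3.82,0,0,0,0,2],[1.04,3.82,0,0,0,0,2]]]' |grep pos; done; python3 -m handwheel '[[[1,3.85,0,0,0,0,2],[0,0,2.5,0,0,0,2],[0,0,2.5,0,0,0,2],[0,0,0,0,0,0,2],[0,0,0,0,0,0,2]]]'; python3 - <<'E'
from bench import env
from h import *
go(env,[584.4,138,113],154.3)
f=avg("top",env,4);g=avg("side",env,4);np.savez("t4.npz",**f);np.savez("s4.npz",**g)
a=cv2.resize(f["img"][205:265,145:225],(400,300),interpolation=2);b=cv2.resize(g["img"][125:185,280:360],(400,300),interpolation=2)
cv2.imwrite("pics/g5.png",np.hstack([a,b])[:,:,::-1])
E
```

```text
tool_pos: [540.4, -93.9, 192.5]
tool_pos: [576.3, 101.1, 192.3]
t: 16.05
tool_pos: [582.8, 138.3, 141.1]
orientation: [0.222, 0.975, -0.001, -0.002]
contact_force: [0.5, -0.4, 1.0]
gripper_width: 0.287
grip_force: 68.9
pos [582.8 138.3 141.1] shift cm [-0.17  0.05  2.81] turn deg [-0.11 -0.22  0.02] F [ 0.5 -0.4  1. ] t 16.05 w 0.28743710097877084
```

View pics/g5.png

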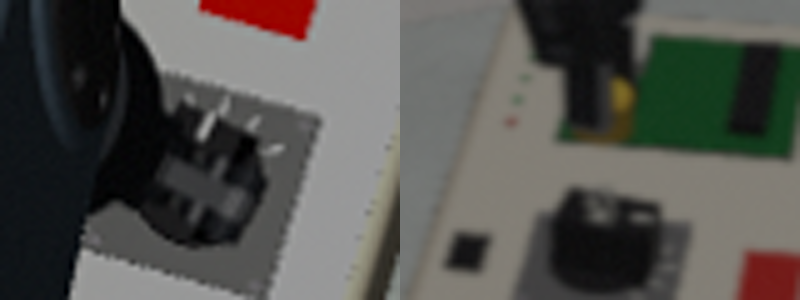

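```bash
python3 - <<'E'
from h import *
g=dict(np.load("s4.npz"));H=cv2.cvtColor(g["img"],cv2.COLOR_RGB2HSV)
m=cv2.inRange(H,(18,110,35),(36,255,255))[135:158,308:332]
for i,r in enumerate(m): 
    c=np.flatnonzero(r)
    if len(c): print(135+i,c.min()+308,c.max()+308)
for z in(131.3,151.3): print("cap c",z,proj(g,[582.8,138.3,z]).round(2),"r px",14*.445)
I=g["img"].max(2)[160:180,310:334];print(I)
print("stud pred",proj(g,[[584.4,138,88],[584.4,138,95],[584.4,138,102]]).round(2).tolist())
E
```

```text
140 323 324
141 322 325
142 322 326
143 322 326
144 322 326
145 322 326
146 322 326
147 323 326
148 323 325
149 323 325
150 322 325
151 322 325
152 315 325
cap c 131.3 [[318.2  150.96]] r px 6.23
cap c 151.3 [[318.03 143.42]] r px 6.23
[[130 130 130 130 130 131 130 130 131 130 130 130 130 130 130 130 130 130
  130 130 130 131 131 131]
 [130 130 129 126 122 122 124 126 127 125 125 124 126 128 130 131 130 130
  131 130 130 131 130 131]
 [130 130 123 107  89  87  96 108 110 110 110 113 118 126 130 129 130 130
  130 130 130 130 131 130]
 [130 126 109  80  52  46  58  72  80  81  89  95 100 111 118 120 123 125
  127 130 129 130 131 131]
 [129 121  94  56  30  27  39  60  70  66  66  75  77  75  77  81  92 102
  111 117 120 123 128 130]
 [123 104  69  36  21  25  41  63  76  70  58  65  66  51  39  40  50  60
   67  75  81  95 116 127]
 [110  82  47  24  22  23  34  56  73  75  68  64  59  43  26  24  29  31
   33  35  41  66 102 125]
 [ 82  56  30  23  24  22  30  50  72  88  87  74  61  46  30  31  48  59
   58  52  44  57  97 124]
 [ 56  35  23  20  22  23  32  52  74  92  91  74  58  4
[... 521 characters left out ...]
6
   14  18  25  36  54  68]
 [ 36  20  13  13  15  14  15  13  13  14  12  15  13  13  15  16  15  14
   14  15  27  38  62  78]
 [ 32  19  13  14  16  14  15  15  13  15  16  16  14  15  14  15  14  14
   14  17  27  41  65  79]
 [ 29  19  15  15  15  13  14  14  14  15  14  18  13  14  16  17  15  14
   13  17  29  40  59  70]
 [ 31  17  15  16  15  15  15  14  14  16  15  16  14  16  13  14  15  16
   13  18  32  50  64  74]
 [ 36  22  19  18  18  15  15  14  14  15  15  15  15  13  15  16  16  15
   16  20  42  64  78  87]
 [ 40  28  22  21  20  20  19  19  18  16  16  18  15  16  17  14  14  14
   14  27  49  64  73  76]]
stud pred [[319.26, 166.66], [319.21, 164.18], [319.16, 161.68]]
```

```bash
python3 - <<'E'
from h import *
g=dict(np.load("s4.npz"));a=g["img"].astype(int)
print("R");print(a[138:158,312:332,0]);print("B");print(a[138:158,312:332,2])
E
```

```text
R
[[ 46  26  16  14  15  13  19  28  38  38  31  18  17  20  35  51  52  36
   21  21]
 [ 74  39  17  14  17  13  17  31  42  44  37  26  20  20  32  46  44  29
   20  20]
 [ 82  43  18  14  17  14  18  30  43  48  54  57  48  31  30  34  30  22
   19  19]
 [ 84  45  21  18  17  16  16  31  42  57  78  94  87  62  40  29  20  18
   17  20]
 [ 87  46  20  17  19  16  19  31  43  58  85 109 113  94  61  32  21  19
   17  20]
 [ 90  48  21  19  18  16  20  30  43  56  84 112 121 109  78  39  20  19
   20  18]
 [ 92  50  20  20  19  16  19  31  43  57  82 110 120 109  81  42  20  18
   19  20]
 [ 94  50  21  17  17  16  21  31  43  55  80 106 114 101  71  37  18  17
   19  18]
 [ 95  53  22  18  17  16  18  31  42  54  74  96 100  84  58  30  18  20
   18  21]
 [ 92  50  19  17  19  16  18  28  41  51  63  75  78  69  50  28  18  20
   18  19]
 [ 82  45  20  19  20  15  19  28  40  49  55  64  67  62  48  29  21  19
   19  20]
 [ 64  37  29  25  23  22  20  30  42  50  57  64  67  63  47  28  20  20
   22  19]
 [ 54  34  40  42  42  37  33  40  47  54  62  67  67  61  46  28  19  21
   1
[... 1605 characters left out ...]
  29  29
   31  29]
 [ 54  37  38  37  36  31  30  39  45  44  35  24  21  21  25  27  29  30
   28  28]
 [ 45  34  33  32  33  36  38  42  45  39  29  23  21  21  25  28  27  29
   29  29]
 [ 46  38  33  30  30  31  32  34  33  30  26  22  24  22  26  29  30  30
   27  27]
 [ 77  71  67  65  64  61  58  54  50  50  50  45  40  37  34  32  34  35
   33  29]
 [108 107 106 106 106 104 100  94  90  89  88  82  76  71  67  67  67  64
   62  60]
 [117 117 118 117 117 116 115 114 112 112 112 110 108 107 106 106 106 105
  104 103]
 [118 118 118 118 118 118 117 117 117 118 117 117 117 117 118 117 117 117
  117 117]
 [118 118 118 118 118 118 118 118 118 118 118 118 118 118 117 118 118 117
  118 117]]
```

```bash
python3 -c "
from bench import env
from h import *
go(env,[584.4,138,113],154.3)
g=avg('side',env,3);a=g['img'].astype(int);print(a[142:153,312:330,0]);go(env,[584.4,138,113],154.3);print(a[162:169,312:328,0])"
```

```text
pos [584.7 137.8 143.3] shift cm [0.04 0.   3.03] turn deg [ 0.05  0.07 -0.04] F [-0.1  0.6 -0.9] t 16.45 w 0.29002295476976797
[[ 76  38  21  19  21  18  22  35  46  61  95 113 104  74  43  26  19  19]
 [ 77  38  18  17  19  18  19  35  46  63  98 121 117  94  59  27  16  18]
 [ 79  40  21  18  17  17  20  36  46  63  99 121 121 101  67  33  18  20]
 [ 80  42  21  14  18  17  21  35  46  61  96 118 115  96  63  34  17  22]
 [ 83  43  19  16  17  16  19  33  44  59  88 107 102  81  52  27  20  18]
 [ 84  44  21  18  20  17  21  31  44  54  73  84  80  64  43  23  21  18]
 [ 81  43  21  20  19  17  20  32  43  49  61  69  67  57  41  24  18  18]
 [ 68  36  26  23  21  17  18  34  45  51  59  65  66  56  40  24  20  19]
 [ 56  37  40  38  35  31  31  40  50  56  63  66  65  55  39  25  19  20]
 [ 46  36  46  52  52  52  52  53  55  63  68  69  64  56  38  24  18  17]
 [ 49  39  47  59  65  66  65  66  66  69  70  66  60  49  33  22  22  19]]
pos [584.3 138.  142.7] shift cm [-0.    0.    2.97] turn deg [ 0.02  0.01 -0.01] F [-0.2 -0.7 -0. ] t 16.6 w 0.2874209528294791
[[123 108  90  87  97 107 111 109 111 113 119 126 129 130 131 130]
 [109  79  52  46  57  72  80  80  89  95 100 111 118 120 123 125]
 [ 94  56  30  27  38  58  71  67  66  76  77  74  76  81  92 103]
 [ 70  36  22  24  40  63  76  70  57  63  65  52  39  41  50  60]
 [ 45  24  24  23  32  55  74  76  67  64  59  43  28  23  30  31]
 [ 31  22  23  21  29  50  72  87  87  73  60  46  29  28  47  58]
 [ 22  20  22  23  32  52  75  92  91  76  59  40  28  38  66  84]]
```

```bash
python3 -m handwheel '[[[0.05,0,1,0,0,0,2],[0,0,1,0,0,0,2],[0,0,0.8,0,0,0,2],[0,0,0.3,0,0,0,2],[0,0,0,0,0,0,2]]]' | egrep 'pos|contact'; python3 -m handwheel '[[[0,0,0,0,0,0,2],[0,0,0.1,0,0,0,2],[0,0,0.1,0,0,0,2],[0,0,0,0,0,0,2]]]' | egrep 'pos|contact|orient'; python3 -m handwheel '[[[0,0,0.1,0,0,0,2],[0,0,0.1,0,0,0,2],[0,0,0,0,0,0,2]]]' | egrep 'pos|contact|orient'
```

```text
tool_pos: [583.0, 138.3, 109.6]
contact_force: [-0.5, 0.7, -0.5]
tool_pos: [583.7, 138.4, 109.4]
orientation: [0.222, 0.975, 0.0, -0.0]
contact_force: [-0.5, 0.4, -1.0]
tool_pos: [583.8, 138.4, 107.3]
orientation: [0.222, 0.975, 0.0, -0.0]
contact_force: [0.5, -0.1, 0.8]
```

```bash
for i in 1 2 3; do python3 -m handwheel '[[[0,0,0.1,0,0,0,2],[0,0,0,0,0,0,2]]]' | egrep 'pos|contact|width'; done
```

```text
tool_pos: [583.9, 138.3, 106.3]
contact_force: [0.5, -1.0, 0.4]
gripper_width: 0.289
tool_pos: [584.0, 138.3, 105.4]
contact_force: [-0.3, -0.3, 1.2]
gripper_width: 0.288
tool_pos: [584.1, 138.4, 104.7]
contact_force: [0.5, -0.5, 3.6]
gripper_width: 0.293
```

```bash
for i in 1 2 3 4; do python3 -m handwheel '[[[0,0,0.1,0,0,0,2],[0,0,0,0,0,0,2]]]' | egrep 'pos|contact'; done
```

```text
tool_pos: [584.2, 138.3, 104.1]
contact_force: [-1.3, -0.5, 6.0]
tool_pos: [583.9, 138.3, 102.7]
contact_force: [0.5, -0.0, 1.0]
tool_pos: [583.8, 138.4, 100.9]
contact_force: [1.0, 0.0, -0.5]
tool_pos: [583.7, 138.4, 99.6]
contact_force: [1.6, -0.3, -1.9]
```

```bash
for i in 1 2 3 4; do python3 -m handwheel '[[[0,0,0.1,0,0,0,2],[0,0,0,0,0,0,2]]]' | egrep 'pos|contact'; done
```

```text
tool_pos: [583.6, 138.4, 98.8]
contact_force: [-0.0, -0.2, -1.4]
tool_pos: [583.4, 138.4, 98.0]
contact_force: [-0.2, -0.6, -0.3]
tool_pos: [583.5, 138.4, 97.8]
contact_force: [-0.8, 0.2, 3.5]
tool_pos: [583.5, 138.5, 97.8]
contact_force: [-2.5, 0.4, 7.8]
```

```bash
python3 -m handwheel '[[[0,0,0.05,0,0,0,2],[0,0,0,0,0,0,2],[0,0,0,0,0,0,2]]]' | egrep 'pos|contact'; python3 -m handwheel '[[[0,0,0,0,0,0,2],[0,0,0,0,0,0,2],[0,0,0,0,0,0,2],[0,0,0,0,0,0,2]]]'; python3 - <<'E'
from bench import env
from h import *
F=[]
f=avg("top",env,1)
for _ in range(4): g=avg("side",env,1);F.append(env.sense()["contact_force"])
print(np.mean(F,0))
a=cv2.resize(f["img"][205:265,145:225],(400,300),interpolation=2);b=cv2.resize(g["img"][135:195,280:360],(400,300),interpolation=2)
cv2.imwrite("pics/g6.png",np.hstack([a,b])[:,:,::-1])
E
```

```text
tool_pos: [583.5, 138.4, 97.7]
contact_force: [-3.0, -0.2, 10.7]
t: 20.02
tool_pos: [583.5, 138.5, 97.7]
orientation: [0.222, 0.975, 0.0, 0.0]
contact_force: [-2.6, -0.2, 11.9]
gripper_width: 0.284
grip_force: 70.3
[-3.24692871 -0.39979687 11.5575536 ]
```

View pics/g6.png

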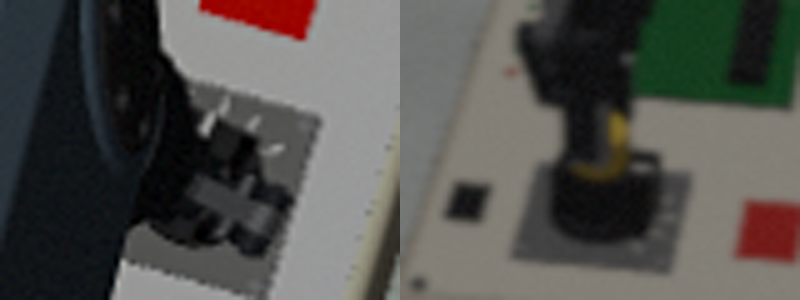

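The cap at (600,150) sits on the knob with no gap visible, still held between the fingers. I'll trim the push to about 10 N and hand in.

```bash
python3 -m handwheel '[[[0,0,-0.03,0,0,0,2],[0,0,0,0,0,0,2],[0,0,0,0,0,0,2],[0,0,0,0,0,0,2]]]'; python3 -m handwheel '[[[0,0,0,0,0,0,2],[0,0,0,0,0,0,2]]]' | grep contact; python3 -c "
from bench import env
print(env.sense()['contact_force']); print(env.hand_in())"
```

```text
t: 20.6
tool_pos: [583.5, 138.5, 97.7]
orientation: [0.222, 0.975, 0.0, -0.0]
contact_force: [-3.1, -1.1, 10.2]
gripper_width: 0.291
grip_force: 70.1
contact_force: [-2.9, -0.6, 10.5]
[-2.88894816 -0.5913855  10.4681434 ]
the job is handed in; nothing more can be done
None
```

I handed the job in at about 21 s: the knob is fully down on the spindle with its pointer towards the marks, and the yellow cap is clicked on, flush with the knob and still held down at about 10 N.

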